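# Lock the blue water-filter cap

### The arm

A 7-joint arm with a two-finger parallel gripper is mounted at the origin on a cart in front of the work surface, level with it; the furniture and walls round the work are solid. World frame = base frame: x ahead of the robot, y to its left, z up, the work surface at z = 0. Lengths are in m, angles in rad, forces in N, time in s.
With the tool pointing down it reaches from about 0.425 to 0.95 m from the base axis. Payload 16.7 kg.
Tool frame: the origin (TCP) lies at the centre of the arm's flange, where the gripper is bolted on; the fingertips stand 199 mm ahead of it and the grasp point (between the pads) lies 180 mm ahead of it; z points along the fingers, y is the line along which they close (so a half turn about z gives the same grasp; the last joint's range is limited). The gripper opens to 94 mm and grips with 3 to 60 N. Pads are 16 mm wide; open, the fingers measure 119 mm over their backs; the gripper's body (75 mm by 177 mm) begins 78 mm behind the grasp point.
Start: joints at [0.983, 0.426, 0.074, 1.606, -0.034, 1.111, -0.067], TCP at [0.287, -0.611, 0.405] pointing down, gripper open.
Joint ranges: [-2.85, 2.85], [-0.5, 2.14], [-1.23, 1.37], [0.21, 2.46], [-1.02, 4.16], [0.16, 2.05], [-2.73, 2.73]. Speed limits (rad/s): [1.89, 1.89, 2.39, 2.39, 3.01, 3.01, 3.01].

### API

Orientations are given as a unit quaternion [x, y, z, w].
In Python, from cell import bot, cams gives the robot as it stands.
- The arm moves only by the shell command python3 -m pendant 'ROWS'. ROWS is JSON, a list that holds one entry, the list of rows, each a list of 7 numbers: the shift along the tool's x, y, z scaled (see below), then the turn, a rotation vector about the tool's x, y, z scaled (see below), then the closure, from 0 (fully open) to 1 (shut). In form: [[[dx, dy, dz, wx, wy, wz, grip], ...]]. A call has 1 to 12 rows; each row shifts and turns the commanded pose from where the row before left it, along the tool's axes as they then stand; what a row does not reach is not made up. The controller multiplies each number of a shift by 0.03 m and each number of a turn by 8 degrees. A row lasts 1/8 s, in which the tool goes at most 62.5 mm and 10.7 degrees, less where a joint would pass 70% of its speed; a pose out of reach is approached as far as the arm can. A call with a number of a shift or a turn outside -1 to 1 is refused whole. A call with a gripper value outside its range is refused whole. The fingers move at their own pace and stop on an object; the grip force is fixed at half the most. Time passes only in rows, so rows that do not move let the fingers close. It gives the time, the measured TCP pose, the force, the opening and the grip force at its end, in the units of the state.
- bot.sense(): the state, without advancing time (a new reading comes with each control period).
- cams.read_camera(name): name is "scene" or "top" or "wrist"; returns the picture (400x640x3 uint8, blue, green, red); there is no depth.
- cams.camera_info(name): a dict with "fx", "fy", "cx", "cy" (pixels), "T" (4x4, takes a point from camera to world coordinates). Camera axes: x right, y up, looking along -z (the intrinsics and any distortion apply to the point x, -y, -z); pixel columns grow to the right and rows downward; lengths in m; the calibration is good to about 2 mm. The wrist camera is an equidistant fisheye: a pixel r from the principal point sees the ray r / f radians off the axis. A picture is of the moment at which its call begins: read the wrist's pose just before it. camera_info takes no time and is no camera call; for the wrist camera it gives the pose at the moment of the call.
- bot.close_job(): hands the job in; it is judged then, once.
The state is a dict: "clock": time; "joint_pos": joint angles; "dq": joint speeds; "joint_efforts": joint torques, N m; "position": TCP position; "tool_rot": TCP orientation; "contact_force": force on the tool from outside, world axes, zero at the start; "ft_torque": the same for the moment, N m; "width": finger opening in m; "finger_force": force on a finger pad.
Only numpy, scipy, OpenCV 4.12 (cv2) and the standard library are available. Lean on these libraries where they do the work, as an engineer would, in place of code of your own. Each camera call takes 0.05 s, during which the arm holds its last target. There are 200 camera calls.

### The job

The blue cap of the countertop water filter still stands up, unlocked. Take it by its bar, push it straight down against its spring, turn it a quarter turn clockwise (seen from above) while it is down, then let go so that it springs up into its seat. The grey-capped filter beside it is still waiting for its cartridge: do not press its cap.

Things in the scene. Friction and masses are not known exactly. Their poses are not given: they have to be found in the camera images.
- blue_grip (a point): In the upright bar (64 mm long, 16 thick, 34 high) on the 80 mm round blue cap of a fixed white housing (100 mm wide, 111 high). On the cap's upright turning axis, 24 mm above the cap's flat face, 10 below the bar's top, 149 above the worktop at the start. x runs along the bar, z up: pinch along y. Blue and grey may change places. A pan hangs 0.65 m up behind (x > 0.5): keep the arm low.
- blue_press (a joint): How far the blue cap is pushed down, m: 0 = fully up (start), 0.020 = stop. A spring lifts it with 5 N at the top, 13 N at the stop. Two steel pins on its rim run in J-shaped slots in the white collar, so it turns only while pushed down more than 0.010 (0.013 to 0.018 is a good depth). Locked and let go it rests at about 0.004.
- blue_turn (a joint): How far the blue cap is turned, rad, growing clockwise seen from above: starts within 0.1 of 0; about 1.57 is locked. Turned to between 1.4 and its stop at 1.76, its pins rise into their seats when it is let go. It turns easily (0.02 N m).
- grey_press (a joint): How far the cap of the other filter, alike but grey, is pushed down, m: 0 = fully up. Starts there and is to stay there. It stands at least 0.15 m from the blue one, centre to centre.

How it is judged:
On the way, in this order (a step that is already met when the one before it is completed fails the run):
1. the blue cap is pushed down, not yet turned (value of joint blue_press above 0.007 m and value of joint blue_turn below 0.5 rad), for 0.05 s.
2. the blue cap is turned a quarter turn clockwise (value of joint blue_turn above 1.25 rad), for 0.05 s.
At the end, for the whole second after the job is handed in: The blue cap is turned by more than 1.3 rad and has sprung up into its seat (pushed down between 2 and 7 mm, with no hand on it); the grey cap is still fully up (pushed down less than 3 mm) (value of joint blue_turn above 1.3 rad and value of joint blue_press between 0.002 and 0.007 m and value of joint grey_press below 0.003 m); the robot touches nothing.
It fails at once if the grey cap is pressed down (value of joint grey_press above 0.005 m).
It also fails if it takes over 38 s, if anything falls off the work surface, if the arm or the gripper's body presses on something with over 40 N, if the wrist force passes 120 N, or if a joint passes its speed limit or range.

## Working session

There is one attempt and no reset: what is moved stays moved. The work goes in short steps, Python scripts to look and compute and a shell command to move; the robot and the scene stay as the last step left them, time stands still between calls to the robot, and variables do not carry over. Pictures are saved under pics/ and viewed, at most 10 in all, crops included, and the job is handed in when it is done.

```bash
mkdir -p pics; python3 - <<'E'
from cell import bot,cams
import cv2,numpy as np
a=cams.read_camera("scene");b=cams.read_camera("top")
cv2.imwrite("pics/s.png",a);cv2.imwrite("pics/t.png",b)
for n in("scene","top"):
    i=cams.camera_info(n);print({k:np.round(v,3).tolist() if not isinstance(v,str) else v for k,v in i.items()})
s=bot.sense();print(s)
E
```

```text
{'fx': 376.348, 'fy': 376.348, 'cx': 315.337, 'cy': 197.206, 'T': [[0.833, 0.398, -0.384, 0.13], [-0.553, 0.597, -0.581, -0.314], [-0.002, 0.696, 0.718, 0.763], [0.0, 0.0, 0.0, 1.0]]}
{'fx': 451.211, 'fy': 451.211, 'cx': 314.082, 'cy': 200.4, 'T': [[-0.027, 0.988, -0.154, 0.319], [-1.0, -0.025, 0.014, 0.185], [0.01, 0.154, 0.988, 1.017], [0.0, 0.0, 0.0, 1.0]]}
{'clock': 0.1, 'joint_pos': array([ 0.98250817,  0.42666415,  0.07382694,  1.60649886, -0.0340962 ,
        1.11078746, -0.06711912]), 'dq': array([ 0.00089407, -0.00238367,  0.0001652 , -0.00246355, -0.00106021,
       -0.00061018, -0.0006926 ]), 'joint_efforts': array([ 9.66741645e-03, -9.37470675e+01,  3.67859893e+00, -4.55035686e+01,
       -4.84762026e-02,  1.68398145e-02, -2.01155103e-05]), 'position': array([ 0.28670869, -0.61091751,  0.40406776]), 'tool_rot': array([ 9.76031962e-01,  2.17626530e-01, -1.53076118e-04, -5.28002360e-04]), 'contact_force': array([ 0.27598922, -0.22403454,  0.09884265]), 'ft_torque': array([-0.00166338, -0.02917763,  0.00253255]), 'finger_force': 0.0, 'width': 0.09376578712166522}
```

View pics/t.png

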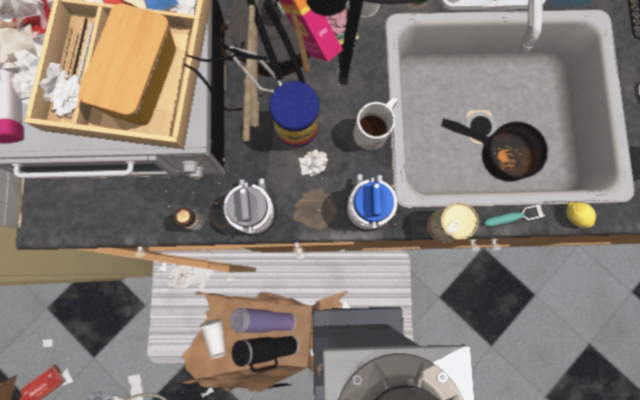

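View pics/s.png

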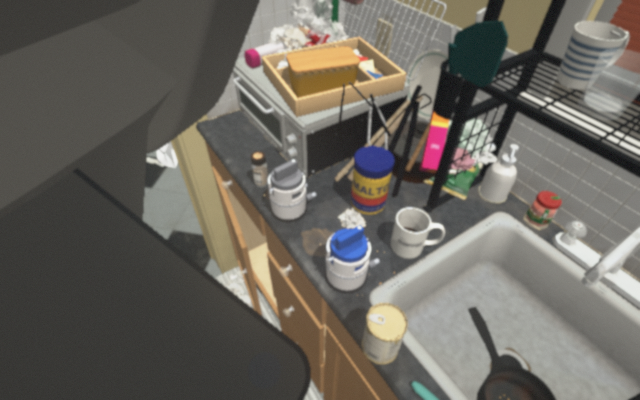

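The top view shows the blue cap near (376,201), the grey cap near (249,207), and an unrelated blue-lidded jar at (295,105). In the scene view the blue cap is near (349,243). I'll measure the cap in both views.

```bash
cat > h.py <<'E'
from cell import bot,cams
import cv2,numpy as np
def onplane(n,uv,z):
    i=cams.camera_info(n);T=i["T"];uv=np.atleast_2d(uv)
    d=np.c_[(uv[:,0]-i["cx"])/i["fx"],-(uv[:,1]-i["cy"])/i["fy"],-np.ones(len(uv))]@T[:3,:3].T
    return T[:3,3]+d*((z-T[2,3])/d[:,2])[:,None]
E
python3 - <<'E'
from h import *
for n,f,(x0,y0,x1,y1) in(("top","t",(335,165,415,245)),("scene","s",(310,215,390,300))):
    c=cv2.imread(f"pics/{f}.png")[y0:y1,x0:x1];h=cv2.cvtColor(c,cv2.COLOR_BGR2HSV)
    m=cv2.inRange(h,(100,120,50),(125,255,255))
    k,l,st,ce=cv2.connectedComponentsWithStats(m);j=1+np.argmax(st[1:,4]);m=(l==j)
    ys,xs=np.nonzero(m);print(n,ce[j]+[x0,y0],st[j],"V pct",np.percentile(h[m][:,2],[5,25,50,75,95]))
    (cx,cy),r=cv2.minEnclosingCircle(np.c_[xs,ys].astype(np.float32));print(cx+x0,cy+y0,r)
    print(onplane(n,ce[j]+[x0,y0],.125),onplane(n,[[cx+x0,cy+y0],[cx+x0+r,cy+y0],[cx+x0-r,cy+y0]],.125))
    cv2.imwrite(f"pics/{f}c.png",cv2.resize(c,None,fx=5,fy=5,interpolation=cv2.INTER_CUBIC))
a=cv2.imread("pics/tc.png");b=cv2.imread("pics/sc.png");b=cv2.resize(b,(400,400*b.shape[0]//b.shape[1]))
H=max(a.shape[0],b.shape[0]);o=np.zeros((H,800,3),np.uint8);o[:a.shape[0],:400]=a;o[:b.shape[0],400:]=b
cv2.imwrite("pics/c.png",o)
E
```

```text
top [373.33102852 201.77182368] [  19   17   39   40 1157] V pct [112. 139. 203. 221. 227.]
373.0454559326172 201.5 19.736482620239258
[[0.45189098 0.05435438 0.125     ]] [[0.45245532 0.05490077 0.125     ]
 [0.4514592  0.01533526 0.125     ]
 [0.45345055 0.09443117 0.125     ]]
scene [348.91701681 244.00210084] [ 21  13  36  33 952] V pct [134.  149.  185.5 211.  220. ]
348.9193534851074 242.0 19.164247512817383
[[0.45383029 0.0485587  0.125     ]] [[0.45701656 0.0527589  0.125     ]
 [0.49073466 0.03029648 0.125     ]
 [0.42328931 0.07522742 0.125     ]]
```

View pics/c.png

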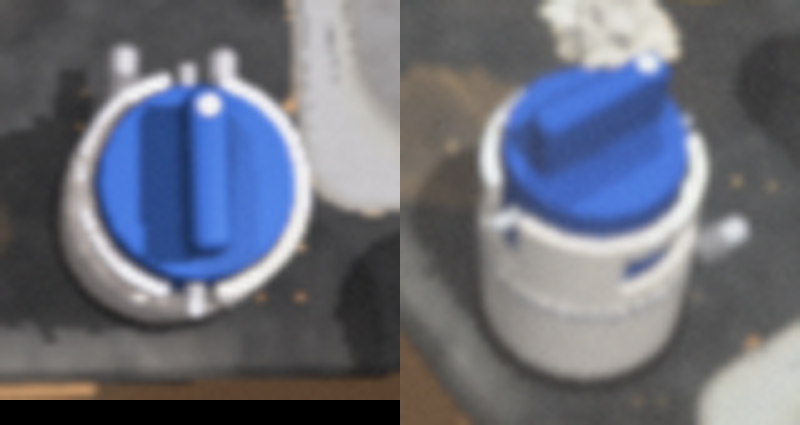

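Zoomed in, the bar runs vertically in the top view. Its top face is about 5x-crop x 190–226, y 90–250, which is pixels (376.7,183) to (376.7,215). In the scene crop the face ends are near (650,65) and (545,125).

```bash
python3 - <<'E'
from h import *
from scipy.spatial.transform import Rotation as R
p=onplane("top",[[376.7,183],[376.7,215]],.159);q=onplane("scene",[[360.,228],[339,240]],.159)
for e in(p,q):
    d=e[0]-e[1];print(e.mean(0),np.linalg.norm(d),np.degrees(np.arctan2(d[1],d[0])))
s=bot.sense();print(R.from_quat(s["tool_rot"]).as_matrix().round(3))
t=np.array([.453,.053,.404]);print(R.from_quat(s["tool_rot"]).inv().apply(t-s["position"])/.03)
w=cams.camera_info("wrist");print(w["T"].round(3),w["fx"],w["cx"],w["cy"])
E
```

```text
[0.45223179 0.0525935  0.159     ] 0.062461770302512855 -2.7559078625157607
[0.45328235 0.04885333 0.159     ] 0.05451657593271572 1.1604489825583613
[[ 0.905  0.425 -0.001]
 [ 0.425 -0.905  0.001]
 [-0.    -0.001 -1.   ]]
[ 14.41952998 -17.67950212   0.02066372]
[[ 0.424  0.873  0.242  0.356]
 [-0.906  0.409  0.111 -0.578]
 [-0.002 -0.266  0.964  0.385]
 [ 0.     0.     0.     1.   ]] 309.70691628693146 320.3548781477836 194.60593315620713
```

```bash
python3 -m pendant '[[[0.9,-0.6,0,0,0,0,0],[0.9,-0.6,0,0,0,0,0],[0.9,-0.6,0,0,0,0,0],[0.9,-0.6,0,0,0,0,0],[0.9,-0.6,0,0,0,0,0],[0.9,-0.6,0,0,0,0,0],[0.9,-0.6,0,0,0,0,0],[0.9,-0.6,0,0,0,0,0],[0.9,-0.6,0,0,0,0,0],[0.9,-0.6,0,0,0,0,0],[0.9,-0.6,0,0,0,0,0],[0.9,-0.6,0,0,0,0,0]]]'
python3 -m pendant '[[[0.3,-0.87,0,0,0,0,0],[0.3,-0.87,0,0,0,0,0],[0.3,-0.87,0,0,0,0,0],[0.3,-0.87,0,0,0,0,0],[0.3,-0.87,0,0,0,0,0],[0.3,-0.87,0,0,0,0,0],[0.3,-0.87,0,0,0,0,0],[0.3,-0.87,0,0,0,0,0],[0.3,-0.87,0,0,0,0,0],[0.3,-0.87,0,0,0,0,0],[0.3,-0.87,0,0,0,0,0],[0.3,-0.87,0,0,0,0,0]]]'
```

```text
clock: 1.6
position: [0.4887, -0.2769, 0.4045]
tool_rot: [0.976, 0.218, -0.0, -0.0]
contact_force: [0.5, 0.8, 0.4]
width: 0.0942
finger_force: 0.0
clock: 3.1
position: [0.4527, 0.0524, 0.4046]
tool_rot: [0.976, 0.218, -0.0, -0.0]
contact_force: [0.7, -0.5, -0.8]
width: 0.094
finger_force: 0.0
```

```bash
python3 -m pendant '[[[0,0,0,0,0,-1,0],[0,0,0,0,0,-1,0],[0,0,0,0,0,-1,0],[0,0,0,0,0,-1,0],[0,0,0,0,0,-1,0],[0,0,0,0,0,-1,0],[0,0,0,0,0,-1,0],[0,0,0,0,0,-1,0],[0,0,0,0,0,-1,0],[0,0,0,0,0,-1,0]]]'
python3 -m pendant '[[[0,0,0,0,0,-1,0],[0,0,0,0,0,-1,0],[0,0,0,0,0,-1,0],[0,0,0,0,0,-1,0],[0,0,0,0,0,-1,0],[0,0,0,0,0,-1,0],[0,0,0,0,0,-1,0],[0,0,0,0,0,-1,0],[0,0,0,0,0,-1,0],[0,0,0,0,0,-0.1,0],[0,0,0,0,0,0,0]]]'
python3 - <<'E'
from h import *
from scipy.spatial.transform import Rotation as R
s=bot.sense();i=cams.camera_info("wrist");a=cams.read_camera("wrist");cv2.imwrite("pics/w.png",a);np.savez("w.npz",T=i["T"],f=i["fx"],c=[i["cx"],i["cy"]])
print(s["joint_pos"].round(2),R.from_quat(s["tool_rot"]).as_matrix().round(3)[:,0])
E
```

```text
clock: 4.35
position: [0.4529, 0.0515, 0.4045]
tool_rot: [0.606, 0.795, -0.0, -0.0]
contact_force: [0.1, -0.1, 0.0]
width: 0.0939
finger_force: 0.0
clock: 5.72
position: [0.453, 0.0515, 0.4046]
tool_rot: [0.019, 1.0, 0.0, -0.0]
contact_force: [0.8, -0.2, 0.1]
width: 0.0937
finger_force: 0.0
[ 0.25  0.1  -0.53  2.05  0.06  1.01  1.22] [-0.999  0.039  0.   ]
```

View pics/w.png

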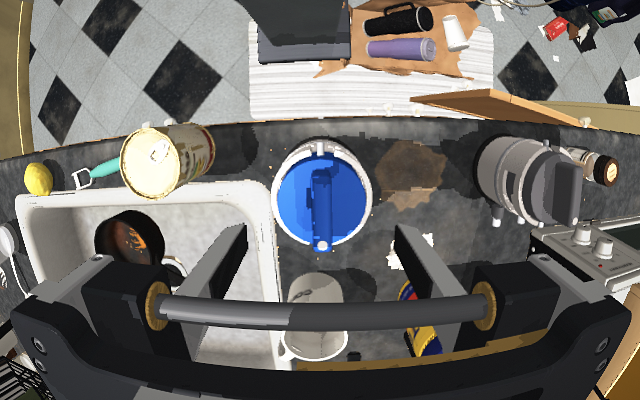

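The wrist view shows the blue cap centred near (322,200), with the bar from about (322,160) to (322,250). The fingers straddle it. I'll zoom in to refine this.

```bash
python3 - <<'E'
import cv2
a=cv2.imread("pics/w.png")[140:260,262:382];cv2.imwrite("pics/wc.png",cv2.resize(a,None,fx=5,fy=5,interpolation=cv2.INTER_CUBIC))
E
```

```text
(no output)
```

View pics/wc.png

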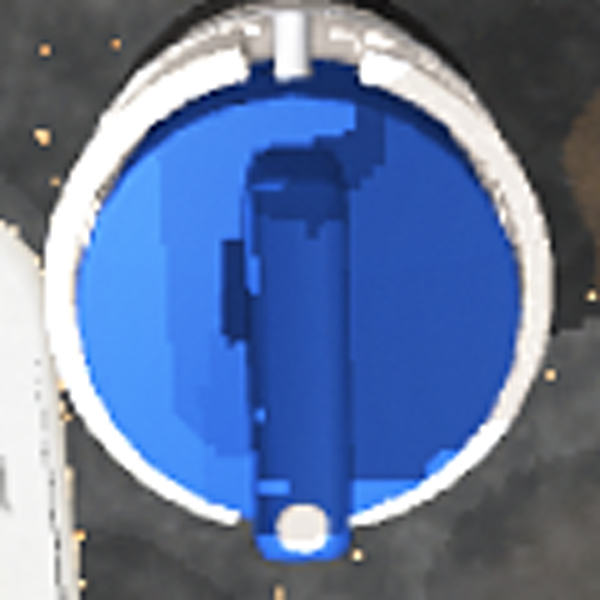

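The bar's top face spans crop (299,180) to (303,560). The cap's face edges are at about (78,300) and (522,300).

```bash
python3 - <<'E'
from h import *
w=np.load("w.npz");T=w["T"]
def ray(c,z):
    uv=np.array(c)/5+[262,140]-w["c"];r=np.hypot(*uv);th=r/w["f"]
    d=T[:3,:3]@np.array([np.sin(th)*uv[0]/r,-np.sin(th)*uv[1]/r,-np.cos(th)]);return T[:3,3]+d*(z-T[2,3])/d[2]
a,b=ray((299,180),.159),ray((303,560),.159);print(a,b,(a+b)/2,np.degrees(np.arctan2(*(b-a)[1::-1])),np.linalg.norm(a-b))
c,d=ray((78,300),.125),ray((522,300),.125);print(c,d,(c+d)/2)
E
```

```text
[0.42316606 0.05363555 0.159     ] [0.48582771 0.0518948  0.159     ] [0.45449688 0.05276517 0.159     ] -1.5912721117725066 0.06268582883743834
[0.45033382 0.0136974  0.125     ] [0.45345887 0.09214263 0.125     ] [0.45189634 0.05292002 0.125     ]
```

```bash
python3 -m pendant '[[[0,0.04,0.6,0,0,0,0],[0,0,0.8,0,0,0,0],[0,0,0.6,0,0,0,0],[0,0,0.4,0,0,0,0],[0,0,0.12,0,0,0,0],[0,0,0,0,0,0,0]]]'
python3 -m pendant '[[[0,0,0,0,0,0,1],[0,0,0,0,0,0,1],[0,0,0,0,0,0,1],[0,0,0,0,0,0,1],[0,0,0,0,0,0,1],[0,0,0,0,0,0,1],[0,0,0,0,0,0,1],[0,0,0,0,0,0,1]]]'
```

```text
clock: 6.52
position: [0.4532, 0.0528, 0.3293]
tool_rot: [0.018, 1.0, 0.0, 0.0]
contact_force: [1.3, 0.5, -0.4]
width: 0.094
finger_force: 0.0
clock: 7.52
position: [0.4531, 0.0527, 0.3291]
tool_rot: [0.018, 1.0, 0.0, -0.0]
contact_force: [-0.4, 0.5, -1.0]
width: 0.0176
finger_force: 0.0
```

```bash
python3 -m pendant '[[[0,0,0,0,0,0,1],[0,0,0,0,0,0,1],[0,0,0,0,0,0,1]]]'
python3 -m pendant '[[[0,0,0.15,0,0,0,1],[0,0,0.15,0,0,0,1],[0,0,0.15,0,0,0,1],[0,0,0.08,0,0,0,1],[0,0,0,0,0,0,1],[0,0,0,0,0,0,1]]]'
```

```text
clock: 7.9
position: [0.453, 0.0525, 0.3291]
tool_rot: [0.018, 1.0, -0.0, -0.0]
contact_force: [-2.0, -5.2, 3.8]
width: 0.0159
finger_force: 30.0
clock: 8.65
position: [0.453, 0.0525, 0.3135]
tool_rot: [0.018, 1.0, -0.0, -0.0]
contact_force: [-4.0, -6.4, 10.9]
width: 0.0155
finger_force: 30.0
```

Upward force is 10.9 N at 15.6 mm, which matches the spring. Next, the turn.

```bash
python3 -m pendant '[[[0,0,0,0,0,0.5,1],[0,0,0,0,0,1,1],[0,0,0,0,0,1,1],[0,0,0,0,0,1,1],[0,0,0,0,0,1,1],[0,0,0,0,0,1,1]]]'
python3 - <<'E'
from h import *
s=bot.sense();print(s["contact_force"],s["ft_torque"],s["position"])
E
```

```text
clock: 9.4
position: [0.4534, 0.0537, 0.3139]
tool_rot: [0.393, 0.92, 0.001, 0.0]
contact_force: [-1.7, 3.9, 11.1]
width: 0.016
finger_force: 30.0
[-1.69183124  3.93706377 11.12331042] [ 0.95433508  0.4428902  -0.0062896 ] [0.45344595 0.05368425 0.31385881]
```

```bash
python3 -m pendant '[[[0,0,0,0,0,1,1],[0,0,0,0,0,1,1],[0,0,0,0,0,1,1],[0,0,0,0,0,1,1],[0,0,0,0,0,1,1],[0,0,0,0,0,1,1],[0,0,0,0,0,0,1],[0,0,0,0,0,0,1]]]'
python3 - <<'E'
from h import *
s=bot.sense();print(s["contact_force"],s["ft_torque"],2*np.degrees(np.arctan2(s["tool_rot"][1],s["tool_rot"][0])))
E
```

```text
clock: 10.4
position: [0.4545, 0.0542, 0.3146]
tool_rot: [0.731, 0.682, 0.003, 0.001]
contact_force: [5.6, 7.1, 11.3]
width: 0.0157
finger_force: 30.0
[ 5.57638248  7.11000668 11.32504027] [ 1.24406323 -1.0208229  -0.0234605 ] 85.99503099501325
```

```bash
python3 -m pendant '[[[0,0,-0.1,0,0,0,1],[0,0,-0.1,0,0,0,1],[0,0,-0.1,0,0,0,1],[0,0,0,0,0,0,1],[0,0,0,0,0,0,0],[0,0,0,0,0,0,0],[0,0,0,0,0,0,0],[0,0,0,0,0,0,0],[0,0,0,0,0,0,0],[0,0,0,0,0,0,0],[0,0,0,0,0,0,0],[0,0,0,0,0,0,0]]]'
python3 -m pendant '[[[0,0,-0.3,0,0,0,0],[0,0,-0.6,0,0,0,0],[0,0,-0.8,0,0,0,0],[0,0,-0.8,0,0,0,0],[0,0,-0.2,0,0,0,0],[0,0,0,0,0,0,0]]]'
python3 - <<'E'
from h import *
a=cams.read_camera("wrist")[120:270,242:402];b=cams.read_camera("scene")[210:300,300:396]
cv2.imwrite("pics/e.png",np.hstack([cv2.resize(a,(400,375),interpolation=2),cv2.resize(b,(400,375),interpolation=2)]))
E
```

```text
clock: 11.9
position: [0.4531, 0.0528, 0.3222]
tool_rot: [0.732, 0.682, 0.0, 0.0]
contact_force: [0.2, 0.6, 0.1]
width: 0.0918
finger_force: 0.0
clock: 12.65
position: [0.453, 0.0527, 0.4033]
tool_rot: [0.732, 0.682, 0.0, 0.0]
contact_force: [-0.3, -0.6, -0.9]
width: 0.0942
finger_force: 0.0
```

View pics/e.png

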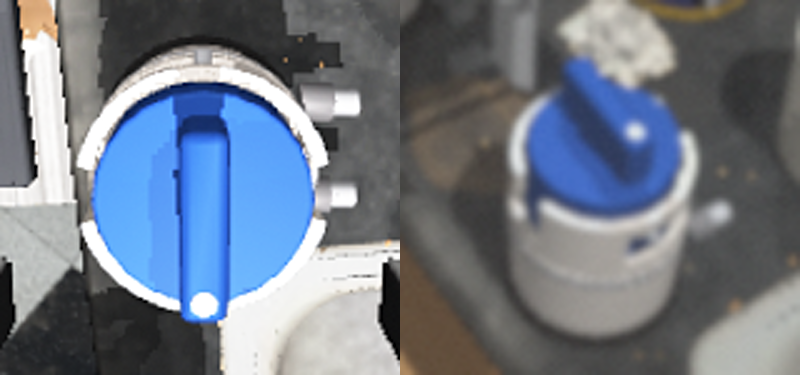

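The bar has turned a quarter turn and sits in line with the jaws. The cap's apparent diameter (about 89 px, as before) shows it has risen and isn't stuck down. The arm is clear, so I'm handing in.

```bash
python3 -c "
from cell import bot
print(bot.close_job())"
```

```text
the job is handed in; nothing more can be done
None
```

I pressed the blue cap down about 15 mm, turned it 92° clockwise and released it; in the last pictures it is turned and back up, though I did not measure its seat depth to the millimetre. I never went near the grey cap. The arm was clear at about 13 s and the job is handed in, with no verdict returned.

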